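# Load the blood-tube racks into their courier trays

## Task

The morning's blood tubes stand on the bench racked by cap colour: put each of the four racks into the courier tray of the same colour as its caps, standing flat on the tray's liner inside the walls. Keep the racks upright and set them down gently, do not drop them, and leave the small specimen pot and the temperature logger where they are.

Things in the scene. Friction and masses are not known exactly. Their poses are not given: they have to be found in the camera images.
- rack_red: White tube rack, 84 mm long (its x), 44 wide (y), 56 high, with 8 fixed red-capped tubes; caps reach 90 mm above its underside. Loose, about 0.2 kg, upright at the start, yaw within 0.8 rad. Origin: centre of its underside; z up. Grip it across the 44 mm width by the upper side bands (20 mm high, centred 46 mm above the underside).
- rack_yellow: White tube rack, 84 mm long (its x), 44 wide (y), 56 high, with 6 fixed yellow-capped tubes; caps reach 90 mm above its underside. Loose, about 0.2 kg, upright at the start, yaw within 0.8 rad. Origin: centre of its underside; z up. Grip it across the 44 mm width by the upper side bands (20 mm high, centred 46 mm above the underside).
- rack_green: White tube rack, 84 mm long (its x), 44 wide (y), 56 high, with 7 fixed green-capped tubes; caps reach 90 mm above its underside. Loose, about 0.2 kg, upright at the start, yaw within 0.8 rad. Origin: centre of its underside; z up. Grip it across the 44 mm width by the upper side bands (20 mm high, centred 46 mm above the underside).
- rack_purple: White tube rack, 84 mm long (its x), 44 wide (y), 56 high, with 5 fixed purple-capped tubes; caps reach 90 mm above its underside. Loose, about 0.2 kg, upright at the start, yaw within 0.8 rad. Origin: centre of its underside; z up. Grip it across the 44 mm width by the upper side bands (20 mm high, centred 46 mm above the underside).
- tray_red: Red courier tray with a white liner, fixed to the bench. Inside 112 mm (its x) by 72 mm (y); walls 4 mm, rim 22 mm above the bench with a 6 mm flange outside and 10 mm lugs at the two ends; liner surface 5 mm above the bench. Origin: centre of its underside, at bench level; z up.
- tray_yellow: Yellow courier tray with a white liner, fixed to the bench. Inside 112 mm (its x) by 72 mm (y); walls 4 mm, rim 22 mm above the bench with a 6 mm flange outside and 10 mm lugs at the two ends; liner surface 5 mm above the bench. Origin: centre of its underside, at bench level; z up.
- tray_green: Green courier tray with a white liner, fixed to the bench. Inside 112 mm (its x) by 72 mm (y); walls 4 mm, rim 22 mm above the bench with a 6 mm flange outside and 10 mm lugs at the two ends; liner surface 5 mm above the bench. Origin: centre of its underside, at bench level; z up.
- tray_purple: Purple courier tray with a white liner, fixed to the bench. Inside 112 mm (its x) by 72 mm (y); walls 4 mm, rim 22 mm above the bench with a 6 mm flange outside and 10 mm lugs at the two ends; liner surface 5 mm above the bench. Origin: centre of its underside, at bench level; z up.
- pot: Small specimen pot with a white screw cap, 46 mm across and 58 mm high, loose, standing on the bench between the racks and the trays. Origin: centre of its underside. To be left alone.
- logger: White temperature logger with a small grey-green display, 70 mm long (its x), 34 wide, 14 high, loose, lying on the bench between two of the trays on the robot's left. Origin: centre of its underside. To be left alone.
Not all that is in view belongs to the job. What is shaped like the rack_red but blue is not meant.

How it is judged:
At the end, for the whole second after the job is handed in: Each of the four racks stands upright (within 0.08 rad) and flat on the liner of the tray of its own cap colour (underside less than 9 mm above the bench, centre within 20 mm of the tray's centre, which is all the play that the walls leave), released and at rest (horizontal distance between rack_red and tray_red below 0.02 m and z of rack_red in the frame of tray_red below 0.009 m and angle between each of rack_red, rack_yellow, rack_green, rack_purple's own z axis and vertical below 0.08 rad and linear speed of each of rack_red, rack_yellow, rack_green, rack_purple below 0.02 m/s and angular speed of each of rack_red, rack_yellow, rack_green, rack_purple below 0.2 rad/s and contact force between the fingers and rack_red below 0.1 N and horizontal distance between rack_yellow and tray_yellow below 0.02 m and z of rack_yellow in the frame of tray_yellow below 0.009 m and contact force between the fingers and rack_yellow below 0.1 N and horizontal distance between rack_green and tray_green below 0.02 m and z of rack_green in the frame of tray_green below 0.009 m and contact force between the fingers and rack_green below 0.1 N and horizontal distance between rack_purple and tray_purple below 0.02 m and z of rack_purple in the frame of tray_purple below 0.009 m and contact force between the fingers and rack_purple below 0.1 N); the robot touches nothing.
It fails at once if a rack is tipped over (more than 40 degrees) (angle between any of rack_red, rack_yellow, rack_green, rack_purple's own z axis and vertical above 0.7 rad).
It fails at once if a rack is dropped (falls free from more than about 15 mm) ((contact force between the fingers and rack_red below 0.05 N and linear speed of rack_red above 0.6 m/s) or (contact force between the fingers and rack_yellow below 0.05 N and linear speed of rack_yellow above 0.6 m/s) or (contact force between the fingers and rack_green below 0.05 N and linear speed of rack_green above 0.6 m/s) or (contact force between the fingers and rack_purple below 0.05 N and linear speed of rack_purple above 0.6 m/s)).
It fails at once if the specimen pot is shifted by more than 25 mm or knocked over (distance of pot from where it was at the start of the episode above 0.025 m or angle between pot's own z axis and vertical above 0.5 rad).
It fails at once if the temperature logger is shifted by more than 25 mm (distance of logger from where it was at the start of the episode above 0.025 m).
It also fails if it takes over 125 s, if anything falls off the work surface, if the arm or the gripper's body presses on something with over 40 N, if the wrist force passes 120 N, or if a joint passes its speed limit or range.

## Robot

A 6-joint arm with a two-finger parallel gripper is mounted at the origin on the work surface. World frame = base frame: x ahead of the robot, y to its left, z up, the work surface at z = 0. Lengths are in m, angles in rad, forces in N, time in s.
With the tool pointing down it reaches from about 0.35 to 0.85 m from the base axis. Payload 8.1 kg.
Tool frame: the origin (TCP) lies on the mounting face of the last link; the fingertips stand 186 mm ahead of it and the grasp point (between the pads) lies 167 mm ahead of it (robot.finger_overhang is the distance from the TCP to the fingertips, in m); z points along the fingers, y is the line along which they close (so a half turn about z gives the same grasp; the last joint's range is limited). The gripper opens to 93 mm and grips with 3 to 60 N. Pads are 15 mm wide; open, the fingers measure 128 mm over their backs; the gripper's body (75 mm by 188 mm) begins 65 mm behind the grasp point.
Start: joints at [-0.085, 0.13, 1.488, -0, 1.523, -0.085], TCP at [0.6, 0, 0.405] pointing down, gripper open.
Joint ranges: [-2.96, 2.96], [-0.89, 2.26], [0.02, 2.5], [-1.34, 4.48], [0, 2.73], [-2.66, 2.66]. Speed limits (rad/s): [2.39, 2.39, 2.79, 3.14, 3.14, 3.14].

## Interface

Orientations are given as a rotation vector (axis times angle).
In Python, from plant import readout, read_camera, get_calibration, job, robot gives the robot as it stands.
- The arm moves only by the shell command python3 -m handwheel 'ROWS' [FORCE]. ROWS is JSON, a list of rows, each a list of 5 numbers: the shift along the world's x, y, z in cm, then the turn about the world's z in rad, then the closure, from 0 (fully open) to 1 (shut). In form: [[tx, ty, tz, spin, gripper], ...]. A call has 1 to 10 rows; each row shifts and turns the commanded pose from where the row before left it; what a row does not reach is not made up. A row lasts 1/8 s, in which the tool goes at most 62.5 mm and 10.7 degrees, less where a joint would pass 70% of its speed; a pose out of reach is approached as far as the arm can. A call is refused whole if a number of a shift passes 6.25 or a number of a turn 0.188, either way. A call with a gripper value outside its range is refused whole. The fingers move at their own pace and stop on an object; FORCE is the grip in N (left out, the last holds). Time passes only in rows, so rows that do not move let the fingers close. It gives the time, the measured TCP pose, the force, the opening and the grip force at its end, in the units of the state.
- readout.read_state(): the state, without advancing time (a new reading comes with each control period).
- read_camera(name): name is "scene" or "side" or "wrist"; returns the picture (420x560x3 uint8, red, green, blue); there is no depth.
- get_calibration(name): a dict with "fovy" (degrees; the focal length in pixels is half the picture's height over the tangent of half this angle, whatever the lens; pixels are square), "cx", "cy" (the principal point, pixels), "pose" (4x4, takes a point from camera to world coordinates). Camera axes: x right, y down, z forward; pixel columns grow to the right and rows downward; lengths in m; the calibration is good to about 2 mm. A picture is of the moment at which its call begins: read the wrist's pose just before it. get_calibration takes no time and is no camera call; for the wrist camera it gives the pose at the moment of the call.
- job.close_job(): hands the job in; it is judged then, once.
The state is a dict: "t": time; "q": joint angles; "dq": joint speeds; "joint_torque": joint torques, N m; "tool_pos": TCP position; "orientation": TCP orientation; "force": force on the tool from outside, world axes, zero at the start; "wrist_torque": the same for the moment, N m; "opening": finger opening in m; "gripper_force": force on a finger pad.
Only numpy, scipy, OpenCV 4.12 (cv2) and the standard library are available. Lean on these libraries where they do the work, as an engineer would, in place of code of your own. Each camera call takes 0.05 s, during which the arm holds its last target. There are 200 camera calls.

## Working session

There is one attempt and no reset: what is moved stays moved. The work goes in short steps, Python scripts to look and compute and a shell command to move; the robot and the scene stay as the last step left them, time stands still between calls to the robot, and variables do not carry over. Pictures are saved under pics/ and viewed, at most 14 in all, crops included, and the job is handed in when it is done.

```bash
ls; mkdir -p pics
python3 - <<'E'
from plant import readout, read_camera, get_calibration
import cv2, numpy as np
np.set_printoptions(precision=4,suppress=True)
for n in ["scene","side","wrist"]:
    c=get_calibration(n); print(n,c)
    cv2.imwrite(f"pics/{n}0.png",read_camera(n)[:,:,::-1])
s=readout.read_state();print(s)
E
```

```text
pics
scene {'fovy': 45.07424506198136, 'cx': 280.9699315127644, 'cy': 203.24054069514168, 'pose': array([[ 0.8249,  0.4505, -0.3413,  0.8882],
       [ 0.5651, -0.6437,  0.5161, -0.5397],
       [ 0.0128, -0.6186, -0.7856,  0.8617],
       [ 0.    ,  0.    ,  0.    ,  1.    ]])}
side {'fovy': 56.05144446181718, 'cx': 280.78918487678015, 'cy': 210.95564337900618, 'pose': array([[-0.9932, -0.0915,  0.0714,  0.4491],
       [-0.1157,  0.7312, -0.6723,  0.6404],
       [ 0.0093, -0.676 , -0.7368,  0.7476],
       [ 0.    ,  0.    ,  0.    ,  1.    ]])}
wrist {'fovy': 58.574931885415815, 'cx': 282.89257781184523, 'cy': 208.5027212581732, 'pose': array([[ 1.    ,  0.    , -0.0007,  0.5997],
       [-0.0002, -0.9596, -0.2813,  0.077 ],
       [-0.0007,  0.2813, -0.9596,  0.3838],
       [ 0.    ,  0.    ,  0.    ,  1.    ]])}
{'t': 0.15, 'q': array([-0.0854,  0.131 ,  1.489 ,  0.    ,  1.523 , -0.0854]), 'dq': array([-0.0013, -0.0019, -0.0041,  0.0008, -0.0004,  0.0002]), 'joint_torque': array([  0.0001, -56.0474, -49.2334,   0.0768,   0.0306,  -0.0001]), 'tool_pos': array([0.5998, 0.    , 0.4039]), 'orientation': array([-2.2207, -2.2207,  0.0014]), 'force': array([ 0.6202, -0.1368, -0.7061]), 'wrist_torque': array([-0.0004, -0.0117, -0.0084]), 'gripper_force': 0.0, 'opening': 0.09294234522035964}
```

View pics/scene0.png

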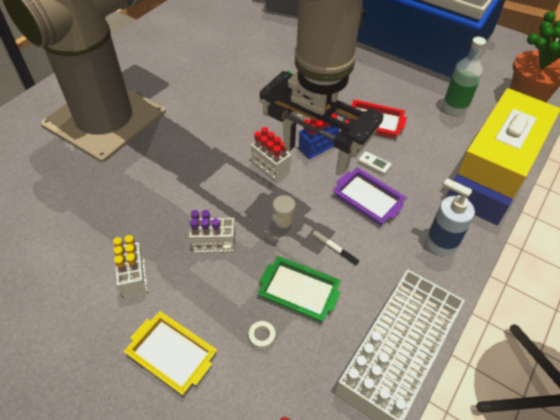

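View pics/side0.png

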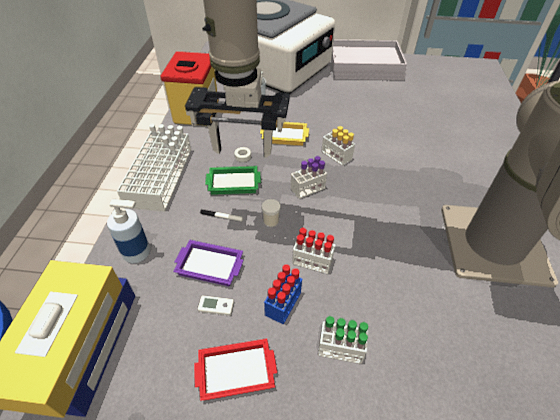

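View pics/wrist0.png

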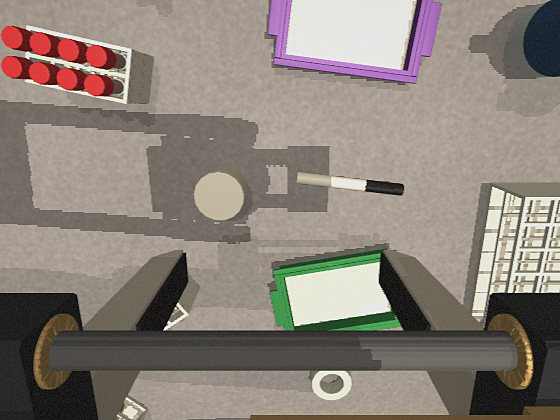

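The side view shows all the racks: yellow caps at (342,135), purple (313,165), red (316,240), green (346,330), and the blue decoy at (285,290). The trays are yellow (285,133), green (233,180), purple (209,263) and red (236,370). The pot is at (270,213) and the logger at (216,305). The scene view shows everything except the green rack. The wrist view shows the red rack at the upper left and the purple and green trays.

```bash
cat > h.py <<'E'
import cv2, numpy as np
from scipy.optimize import minimize
from plant import readout, read_camera, get_calibration
np.set_printoptions(precision=4,suppress=True)
HUE={'red':[(172,180),(0,6)],'yellow':[(22,32)],'green':[(50,80)],'purple':[(130,152)]}
def K(c):
    f=210/np.tan(np.radians(c['fovy'])/2); return f
def proj(c,P):
    P=np.asarray(P,float); R=c['pose'][:3,:3]; q=(P-c['pose'][:3,3])@R
    return q[:,:2]/q[:,2:]*K(c)+[c['cx'],c['cy']]
def toplane(c,uv,z):
    uv=np.atleast_2d(uv).astype(float); d=np.c_[(uv-[c['cx'],c['cy']])/K(c),np.ones(len(uv))]@c['pose'][:3,:3].T
    o=c['pose'][:3,3]; return (o+d*((z-o[2])/d[:,2:]))[:,:2]
def mask(im,col):
    h=cv2.cvtColor(im,cv2.COLOR_RGB2HSV); m=np.zeros(h.shape[:2],np.uint8)
    for a,b in HUE[col]: m|=cv2.inRange(h,(a,100,50),(b,255,255))
    return m
def blobs(m,amin=40):
    n,l,s,ce=cv2.connectedComponentsWithStats(m); 
    return [(s[i],ce[i],(l==i).astype(np.uint8)) for i in range(1,n) if s[i,4]>=amin]
def hullfit(views,pts,x0):
    """views: (calib, blob mask); pts: Nx3 model points; fit x,y,yaw by hull IoU"""
    hv=[]
    for c,b in views:
        cn=cv2.convexHull(np.vstack(cv2.findContours(b,cv2.RETR_EXTERNAL,cv2.CHAIN_APPROX_NONE)[0])); hv.append((c,cn.astype(np.float32)))
    def cost(p):
        s,co=np.sin(p[2]),np.cos(p[2]); P=pts@np.array([[co,s,0],[-s,co,0],[0,0,1]])+[p[0],p[1],0]; t=0
        for c,cn in hv:
            h=cv2.convexHull(proj(c,P).astype(np.float32)); i=cv2.intersectConvexConvex(h,cn)[0]
            t+=1-i/(cv2.contourArea(h)+cv2.contourArea(cn)-i)
        return t/len(hv)
    best=None
    for dy in (0,.3,-.3,.6,-.6):
        r=minimize(cost,np.array(x0)+[0,0,dy],method='Nelder-Mead',options=dict(initial_simplex=np.array(x0)+[0,0,dy]+np.array([[0,0,0],[.02,0,0],[0,.02,0],[0,0,.2]]),xatol=1e-4,fatol=1e-4))
        if best is None or r.fun<best.fun: best=r
    return best.x,best.fun
def rect(a,b,z): return np.array([[x*a/2,y*b/2,z] for x in(-1,1) for y in(-1,1)])
LUG=.040
TRAY=np.vstack([rect(.132,.092,.022),rect(.152,LUG,.022),rect(.120,.080,0)])
E
python3 - <<'E'
from h import *
ims={n:(get_calibration(n),read_camera(n)) for n in("scene","side")}
for col in HUE:
    for n,(c,im) in ims.items():
        for s,ce,b in blobs(mask(im,col)):
            xy=toplane(c,ce,.02)[0]; z=.085
            print(col,n,'px',ce.round(),'area',s[4],'xy@.02',xy,'xy@.085',toplane(c,ce,.085)[0])
E
```

```text
red scene px [384. 116.] area 714 xy@.02 [0.5761 0.3819] xy@.085 [0.6002 0.3107]
red scene px [334. 115.] area 43 xy@.02 [0.4728 0.3148] xy@.085 [0.5049 0.2488]
red scene px [316. 123.] area 167 xy@.02 [0.4516 0.2673] xy@.085 [0.4853 0.205 ]
red scene px [270. 141.] area 535 xy@.02 [0.396  0.1517] xy@.085 [0.4341 0.0983]
red side px [489.   9.] area 304 xy@.02 [-0.3196 -1.4546] xy@.085 [-0.251  -1.2675]
red side px [187.  68.] area 1213 xy@.02 [ 0.9508 -0.6999] xy@.085 [ 0.906  -0.5802]
red side px [492.  55.] area 104 xy@.02 [-0.2143 -0.963 ] xy@.085 [-0.1551 -0.8197]
red side px [301. 236.] area 118 xy@.02 [0.4628 0.0494] xy@.085 [0.4615 0.1022]
red side px [310. 238.] area 116 xy@.02 [0.4407 0.0547] xy@.085 [0.4414 0.107 ]
red side px [319. 241.] area 118 xy@.02 [0.4193 0.0591] xy@.085 [0.4219 0.111 ]
red side px [328. 243.] area 120 xy@.02 [0.3977 0.0643] xy@.085 [0.4023 0.1158]
red side px [278. 281.] area 283 xy@.02 [0.5009 0.1804] xy@.085 [0.4963 0.2215]
red side px [288. 285.] area 283 xy@.02 [0.4798 0.1885] xy@.085 [0.4771 0.2288]
red side px [234. 368.] area 1728 xy@.02 [0.
[... 1548 characters left out ...]
85 [0.3749 0.3072]
green side px [351. 331.] area 162 xy@.02 [0.3455 0.2761] xy@.085 [0.3548 0.3086]
green side px [363. 333.] area 163 xy@.02 [0.3235 0.2778] xy@.085 [0.3347 0.3102]
purple scene px [369. 195.] area 926 xy@.02 [0.6639 0.1413] xy@.085 [0.6812 0.0887]
purple scene px [194. 219.] area 108 xy@.02 [ 0.3997 -0.1237] xy@.085 [ 0.4374 -0.1558]
purple scene px [205. 219.] area 115 xy@.02 [ 0.4174 -0.1106] xy@.085 [ 0.4537 -0.1437]
purple scene px [215. 223.] area 53 xy@.02 [ 0.4416 -0.1068] xy@.085 [ 0.4761 -0.1403]
purple side px [314. 164.] area 196 xy@.02 [ 0.4491 -0.2144] xy@.085 [ 0.4491 -0.138 ]
purple side px [208. 262.] area 1058 xy@.02 [0.6634 0.1496] xy@.085 [0.6443 0.1934]
```

```bash
python3 -m handwheel '[[-3.4,2.4,0,0,0.3],[-3.4,2.4,0,0,0.3],[-3.4,2.4,0,0,0.3],[-3.4,2.4,0,0,0.3],[-3.4,2.4,0,0,0.3],[0,0,0,0,0.3],[0,0,0,0,0.3]]'
python3 - <<'E'
from h import *
ims={n:(get_calibration(n),read_camera(n)) for n in("scene","side","wrist")}
for n in ims: cv2.imwrite(f"pics/{n}1.png",ims[n][1][:,:,::-1]); np.savez(f"pics/{n}1.npz",im=ims[n][1],**ims[n][0])
E
python3 -m handwheel '[[0,-5.5,0,0,0.3],[0,-5.5,0,0,0.3],[0,-5.5,0,0,0.3],[0,-5.5,0,0,0.3],[0,-5.5,0,0,0.3],[0,-5.5,0,0,0.3],[0,-5.5,0,0,0.3],[0,0,0,0,0.3],[0,0,0,0,0.3]]'
python3 - <<'E'
from h import *
ims={n:(get_calibration(n),read_camera(n)) for n in("scene","side","wrist")}
for n in ims: cv2.imwrite(f"pics/{n}2.png",ims[n][1][:,:,::-1]); np.savez(f"pics/{n}2.npz",im=ims[n][1],**ims[n][0])
a=[cv2.imread(f"pics/{n}.png") for n in("wrist1","wrist2","scene2","side1")]
cv2.imwrite("pics/mos.png",cv2.resize(np.vstack([np.hstack(a[:2]),np.hstack(a[2:])]),(800,600),interpolation=cv2.INTER_AREA))
E
```

```text
t: 1.12
tool_pos: [0.4303, 0.1199, 0.405]
orientation: [2.22, 2.221, 0.001]
force: [0.1, 0.1, 0.3]
opening: 0.0653
gripper_force: 0.0
t: 2.4
tool_pos: [0.4299, -0.2655, 0.4042]
orientation: [-2.222, -2.219, -0.0]
force: [0.5, 0.2, -0.2]
opening: 0.0653
gripper_force: 0.0
```

View pics/mos.png

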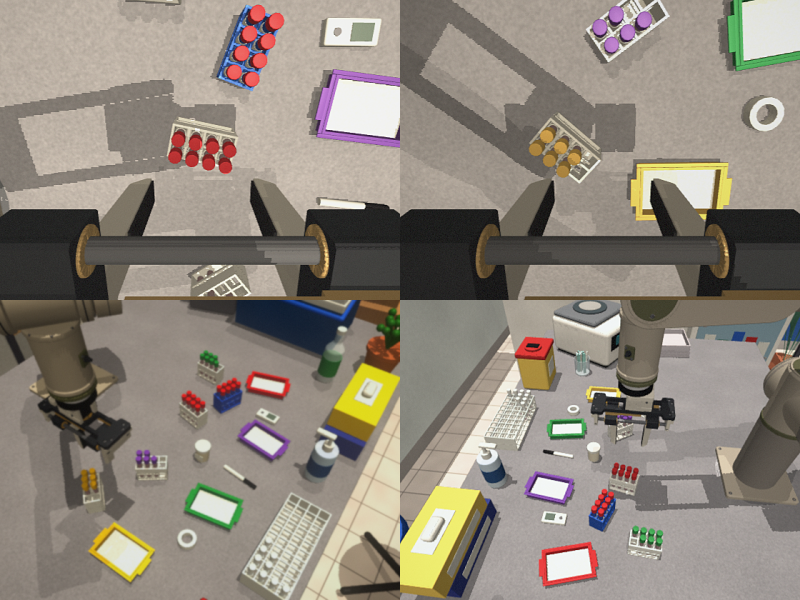

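The mosaic shows the red rack at (203,145) and the decoy at (250,45) in wrist1. In wrist2 the yellow rack is at (563,150), with its right column empty, and the purple rack is at (625,30), with its right column and one top slot empty. The green rack is clear in scene2 at (210,365) and side1 at (647,540), with one slot empty at its +x,+y corner. Next I'll fit the poses.

```bash
cat > fit.py <<'E'
from h import *
HUE['yellow']=[(13,32)]
D={}
for n in("scene2","side1","side2","wrist1","wrist2","scene1"):
    d=np.load(f"pics/{n}.npz"); D[n]=(d,d['im'])
def sel(n,col,xy,z,rad):
    c,im=D[n]; m=np.zeros(im.shape[:2],np.uint8)
    for s,ce,b in blobs(mask(im,col),15):
        if np.hypot(*(toplane(c,ce,z)[0]-xy))<rad: m|=b
    return c,m
def caps(occ,py,r,h,px=.020):
    a=np.linspace(0,2*np.pi,12,endpoint=False); P=[]
    for i,j in occ:
        for z in(.09,.09-h): P.append(np.c_[(i-1.5)*px+r*np.cos(a),(j-.5)*py+r*np.sin(a),np.full(12,z)])
    return np.vstack(P)
ALL=[(i,j) for i in range(4) for j in range(2)]
OCC=dict(red=ALL,yellow=[o for o in ALL if o[0]<3],green=[o for o in ALL if o!=(3,1)],purple=[(0,0),(1,0),(2,0),(0,1),(1,1)])
RV=dict(red=(["wrist1","side1"],(.43,.105)),yellow=(["wrist2","scene2"],(.38,-.28)),green=(["side1","scene2"],(.36,.30)),purple=(["wrist2","scene2"],(.455,-.14)))
TV=dict(red=(["side1","scene2"],(.565,.378)),yellow=(["wrist2","scene2"],(.55,-.363)),green=(["scene2","side1"],(.663,-.126)),purple=(["scene2","side1"],(.664,.145)))
E
python3 - <<'E'
from fit import *
best=None
ns,xy=RV['red']; v=[sel(n,'red',xy,.085,.045) for n in ns]; print([m.sum() for c,m in v])
for py in(.018,.020,.022,.024):
  for r in (.0065,.0075,.0085):
    for h in(.012,.016):
        x,f=hullfit(v,caps(ALL,py,r,h),[*xy,-.1])
        if best is None or f<best[0]: best=(f,py,r,h,x)
print(best); _,py,r,h,_=best
import json
out={}
for col in RV:
    ns,xy=RV[col]
    for sub in [ns]+[[n] for n in ns]:
        v=[sel(n,col,xy,.085,.05) for n in sub]
        x,f=hullfit(v,caps(OCC[col],py,r,h),[*xy,{'purple':.5,'yellow':-.5}.get(col,0)]); print('rack',col,sub,[m.sum() for c,m in v],x,f)
        if sub is ns: out['rack_'+col]=list(x)
    ns,xy=TV[col]
    for sub in [ns]+[[n] for n in ns]:
        v=[sel(n,col,xy,.02,.04) for n in sub]; x,f=hullfit(v,TRAY,[*xy,0]); print('tray',col,sub,[m.sum() for c,m in v],x,f)
        if sub is ns: out['tray_'+col]=list(x)
json.dump(out,open('out.json','w'))
tiles=[]
for n in("wrist1","wrist2","scene2","side1"):
    c,im=D[n]; im=im[:,:,::-1].copy()
    for k,p in out.items():
        s,co=np.sin(p[2]),np.cos(p[2]); R=np.array([[co,s,0],[-s,co,0],[0,0,1]])
        for a,b,z in ([(.084,.044,0),(.084,.044,.056)] if 'rack' in k else [(.112,.072,.022),(.132,.092,.022)]):
            q=proj(c,rect(a,b,z)@R+[p[0],p[1],0])[[0,1,3,2]]; cv2.polylines(im,[q.round().astype(int)],True,(255,255,0) if z else (255,0,255),1)
    tiles.append(im)
t=[tiles[0][0:300,150:550],tiles[1][0:300,150:550],tiles[2][60:360,50:450],tiles[3][120:420,130:530]]
cv2.imwrite("pics/ov.png",np.vstack([np.hstack(t[:2]),np.hstack(t[2:])]))
E
```

```text
[np.uint64(2816), np.uint64(459)]
(np.float64(0.07010914522961081), 0.022, 0.0075, 0.016, array([ 0.431 ,  0.1043, -0.2163]))
rack red ['wrist1', 'side1'] [np.uint64(2816), np.uint64(459)] [ 0.431   0.1043 -0.2163] 0.07010896220674967
rack red ['wrist1'] [np.uint64(2816)] [ 0.4306  0.1038 -0.2157] 0.0290883865305005
rack red ['side1'] [np.uint64(459)] [ 0.4318  0.1064 -0.2217] 0.03220467298790375
tray red ['side1', 'scene2'] [np.uint64(1727), np.uint64(1063)] [0.5571 0.3736 0.2927] 0.057828696824659076
tray red ['side1'] [np.uint64(1727)] [0.5567 0.3736 0.2935] 0.029268382075329336
tray red ['scene2'] [np.uint64(1063)] [0.5579 0.3701 0.296 ] 0.03546714828924569
rack yellow ['wrist2', 'scene2'] [np.uint64(2216), np.uint64(581)] [ 0.383  -0.2871 -0.7313] 0.07627442448406863
rack yellow ['wrist2'] [np.uint64(2216)] [ 0.3828 -0.2864 -0.7127] 0.03846089518330653
rack yellow ['scene2'] [np.uint64(581)] [ 0.3853 -0.2884 -0.7276] 0.05524717680243496
tray yellow ['wrist2', 'scene2'] [np.uint64(3951), np.uint64(2040)] [ 0.5479 -0.361   0.0142] 0.04537672057507819
tray yellow ['wrist2'] [np.uin
[... 570 characters left out ...]
4)] [ 0.6609 -0.1301  0.1763] 0.06473589748494513
tray green ['side1'] [np.uint64(732)] [ 0.6617 -0.1296  0.178 ] 0.07337115625167356
rack purple ['wrist2', 'scene2'] [np.uint64(890), np.uint64(280)] [ 0.4581 -0.1355  0.6605] 0.11139325067854844
rack purple ['wrist2'] [np.uint64(890)] [ 0.458  -0.1355  0.6636] 0.04702199993739831
rack purple ['scene2'] [np.uint64(280)] [ 0.4606 -0.1361  0.5132] 0.16866538642154016
tray purple ['scene2', 'side1'] [np.uint64(900), np.uint64(1057)] [ 0.6623  0.1471 -0.156 ] 0.08591742949468939
tray purple ['scene2'] [np.uint64(900)] [ 0.6621  0.1457 -0.2044] 0.10420764510951608
tray purple ['side1'] [np.uint64(1057)] [ 0.6639  0.146  -0.1338] 0.0658003027655395
```

View pics/ov.png

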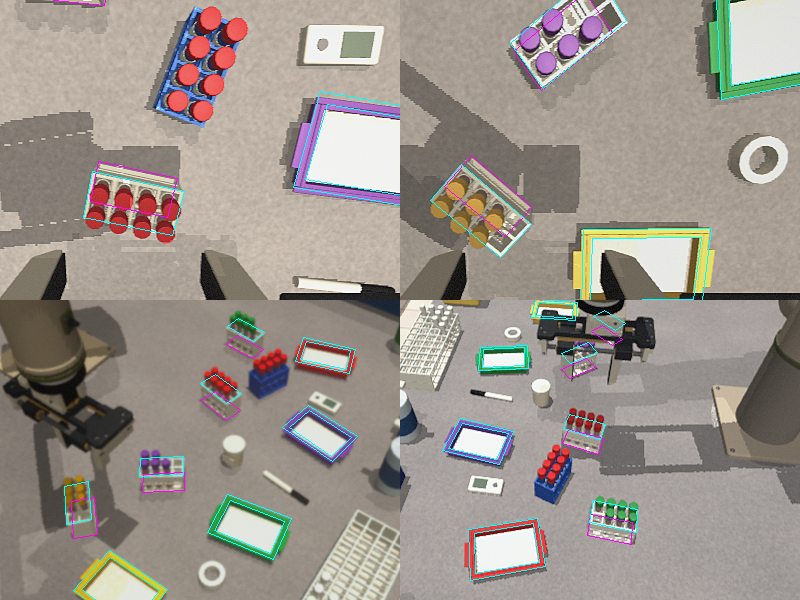

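The overlay matches well: the cyan rack tops and tray rims sit on the pictured edges. I'll start with yellow.

```bash
python3 -m handwheel '[[-1,-0.45,-1.1,0.171,0.3],[-1,-0.45,-1.1,0.171,0.3],[-0.9,-0.4,-1.1,0.171,0.3],[-0.9,-0.4,-1.1,0.171,0.3],[-0.9,-0.45,-1.1,0.172,0.3],[0,0,-4,0,0.3],[0,0,-3,0,0.3],[0,0,0,0,0.3]]'
python3 - <<'E'
from h import *
s=readout.read_state(); print(s['q'])
c=get_calibration('wrist'); im=read_camera('wrist')[:,:,::-1].copy()
p=(.383,-.287,-.715); si,co=np.sin(p[2]),np.cos(p[2]); R=np.array([[co,si,0],[-si,co,0],[0,0,1]])
q=proj(c,rect(.084,.044,.056)@R+[p[0],p[1],0])[[0,1,3,2]]; cv2.polylines(im,[q.round().astype(int)],True,(255,255,0),1)
cv2.imwrite('pics/y1.png',im)
E
```

```text
t: 3.55
tool_pos: [0.3824, -0.2848, 0.2775]
orientation: [-1.095, -2.94, -0.003]
force: [0.3, 0.3, 0.9]
opening: 0.0653
gripper_force: 0.0
[-0.7477 -0.1035  1.9625  0.0001  1.2875 -1.6053]
```

View pics/y1.png

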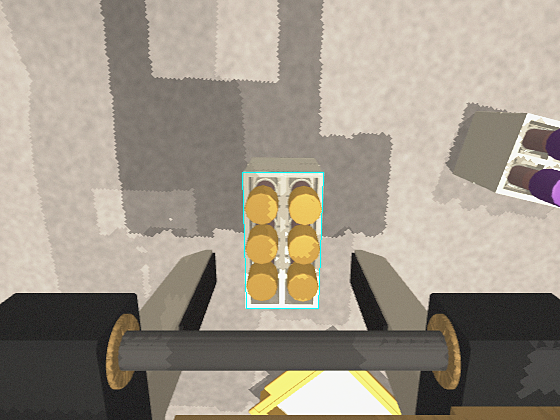

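The outline lies on the rack, which is centred between the fingers at (283,240). Descending to grip it.

```bash
python3 -m handwheel '[[0,-0.1,-2.5,0,0.3],[0,-0.1,-2.5,0,0.3],[0,0,-1.5,0,0.3],[0,0,0,0,0.3],[0,0,0,0,1],[0,0,0,0,1],[0,0,0,0,1],[0,0,0,0,1],[0,0,0,0,1],[0,0,0,0,1]]' 20
```

```text
t: 4.85
tool_pos: [0.3835, -0.2887, 0.2157]
orientation: [1.099, 2.942, -0.0]
force: [-0.8, 1.5, 6.4]
opening: 0.0441
gripper_force: 20.0
```

```bash
python3 -m handwheel '[[0,0,2,0,1],[0,0,4.5,0,1],[0,0,4.5,0,1],[3,-1.25,0,0.146,1],[3.5,-1.5,0,0.146,1],[3.5,-1.5,0,0.146,1],[3.5,-1.5,0,0.146,1],[3,-1.5,0,0.145,1],[0,0,0,0,1],[0,0,0,0,1]]'
python3 - <<'E'
from h import *
s=readout.read_state(); print(s['q'],s['tool_pos'],s['force'])
E
```

```text
t: 6.1
tool_pos: [0.5475, -0.3607, 0.3239]
orientation: [0.02, -3.14, -0.002]
force: [-0.4, 0.1, -1.1]
opening: 0.0441
gripper_force: 20.0
[-0.6607  0.3267  1.4106 -0.0002  1.4062 -2.2439] [ 0.5475 -0.3607  0.3239] [-0.4497  0.108  -1.1035]
```

```bash
python3 -m handwheel '[[0,0,-4,0,1],[0,0,-3,0,1],[0,0,-2,0,1],[0,0,-1,0,1],[0,0,-0.3,0,1],[0,0,-0.2,0,1],[0,0,0,0,1]]'
```

```text
t: 6.98
tool_pos: [0.5484, -0.3613, 0.2209]
orientation: [-0.022, 3.14, -0.002]
force: [-0.2, 0.1, -1.2]
opening: 0.0436
gripper_force: 20.0
```

```bash
python3 -m handwheel '[[0,0,-0.1,0,1],[0,0,-0.1,0,1],[0,0,0,0,1]]'; python3 -m handwheel '[[0,0,0,0,0.3],[0,0,0,0,0.3],[0,0,0,0,0.3],[0,0,0,0,0.3]]'
python3 - <<'E'
from h import *
cv2.imwrite('pics/y2.png',np.vstack([read_camera('scene')[240:420,50:350],read_camera('wrist')[100:280,130:430]])[:,:,::-1])
E
```

```text
t: 7.35
tool_pos: [0.5485, -0.3614, 0.2208]
orientation: [-0.022, 3.14, -0.002]
force: [-6.9, 3.4, 13.9]
opening: 0.0438
gripper_force: 20.0
t: 7.85
tool_pos: [0.548, -0.3609, 0.2175]
orientation: [0.022, -3.141, -0.0]
force: [-0.2, 0.2, 1.1]
opening: 0.0646
gripper_force: 0.0
```

View pics/y2.png

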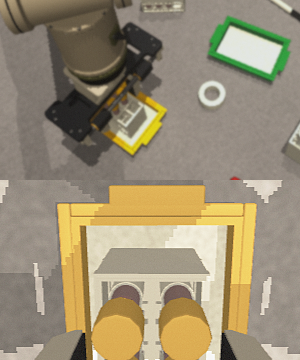

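The yellow rack stands centred on its liner. Purple is next, and I'll use the opposite half turn to keep joint 6 in range.

```bash
python3 -m handwheel '[[0,0,3,0,0.3],[0,0,4.5,0,0.3],[0,0,4.5,0,0.3],[-1,2.5,0,-0.178,0.3],[-1,2.5,0,-0.178,0.3],[-1,2.5,0,-0.178,0.3],[-1,2.5,0,-0.178,0.3],[-1,2.5,0,-0.178,0.3],[-1,2.5,0,-0.178,0.3],[-1,2.5,0,-0.178,0.3]]'
python3 -m handwheel '[[-1,2.5,0,-0.178,0.3],[-1,2.55,0,-0.178,0.3],[0,0,0,-0.178,0.3],[0,0,0,-0.178,0.3],[0,0,0,-0.178,0.3],[0,0,-2,-0.178,0.3],[0,0,-4,-0.178,0.3],[0,0,0,0,0.3],[0,0,0,0,0.3]]'
cat > chk.py <<'E'
import sys; from h import *
s=readout.read_state(); from scipy.spatial.transform import Rotation as Ro
y=Ro.from_rotvec(s['orientation']).as_matrix()[:,1]; print('q',s['q'],'pos',s['tool_pos'],'ang',np.arctan2(y[1],y[0]))
c=get_calibration('wrist'); im=read_camera('wrist')[:,:,::-1].copy()
p=[float(v) for v in sys.argv[2:5]]; si,co=np.sin(p[2]),np.cos(p[2]); R=np.array([[co,si,0],[-si,co,0],[0,0,1]])
q=proj(c,rect(.084,.044,.056)@R+[p[0],p[1],0])[[0,1,3,2]]; cv2.polylines(im,[q.round().astype(int)],True,(255,255,0),1)
cv2.imwrite(f'pics/{sys.argv[1]}.png',im)
E
python3 chk.py p1 .458 -.1355 .662
```

```text
t: 9.2
tool_pos: [0.4776, -0.1852, 0.3378]
orientation: [1.822, 2.559, 0.0]
force: [0.4, -0.1, -0.6]
opening: 0.0648
gripper_force: 0.0
t: 10.32
tool_pos: [0.4583, -0.1356, 0.2789]
orientation: [2.968, 1.03, 0.001]
force: [0.2, -0.3, 0.0]
opening: 0.0654
gripper_force: 0.0
q [-0.395  -0.1047  1.961   0.      1.2847  0.5079] pos [ 0.4583 -0.1356  0.2789] ang -0.9029082972840502
```

View pics/p1.png

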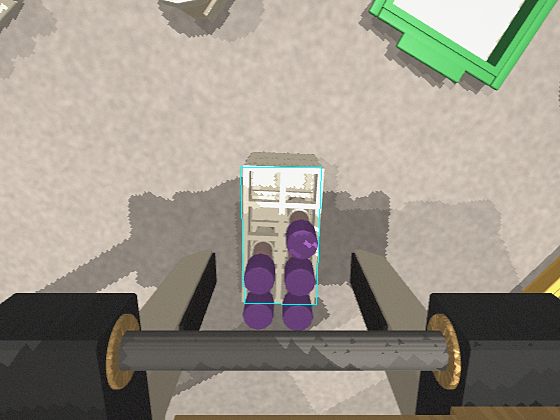

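```bash
python3 -m handwheel '[[0,0,-2.5,0,0.3],[0,0,-2.5,0,0.3],[0,0,-1.4,0,0.3],[0,0,0,0,0.3],[0,0,0,0,1],[0,0,0,0,1],[0,0,0,0,1],[0,0,0,0,1],[0,0,0,0,1]]' 20
python3 -m handwheel '[[0,0,2,0,1],[0,0,4.5,0,1],[0,0,4.5,0,1],[2.5,3.2,0,-0.163,1],[2.5,3.5,0,-0.163,1],[2.5,3.5,0,-0.163,1],[2.5,3.5,0,-0.163,1],[2.5,3.5,0,-0.162,1],[2.5,3.5,0,0,1],[2.5,3.5,0,0,1]]'
python3 -m handwheel '[[2.95,4,0,0,1],[0,0,0,0,1],[0,0,0,0,1]]'
```

```text
t: 11.5
tool_pos: [0.4584, -0.1356, 0.2146]
orientation: [2.97, 1.023, 0.001]
force: [-1.4, 1.7, 6.6]
opening: 0.044
gripper_force: 19.9
t: 12.75
tool_pos: [0.6335, 0.1077, 0.3231]
orientation: [3.132, -0.236, -0.001]
force: [1.0, -1.0, -1.9]
opening: 0.044
gripper_force: 19.8
t: 13.12
tool_pos: [0.6622, 0.1464, 0.3227]
orientation: [3.132, -0.235, -0.003]
force: [-0.4, 0.6, -2.5]
opening: 0.0438
gripper_force: 19.8
```

Commanded z is 0.324. I'll go down to 0.219 with slow last steps, then release.

```bash
python3 -m handwheel '[[0,0,-4,0,1],[0,0,-3,0,1],[0,0,-2,0,1],[0,0,-1,0,1],[0,0,-0.3,0,1],[0,0,-0.1,0,1],[0,0,0,0,1]]'
python3 -m handwheel '[[0,0,-0.1,0,1],[0,0,-0.1,0,1],[0,0,0,0,1]]'
```

```text
t: 14.0
tool_pos: [0.663, 0.1466, 0.2209]
orientation: [-3.132, 0.236, -0.003]
force: [0.1, -0.8, -1.8]
opening: 0.0438
gripper_force: 19.8
t: 14.38
tool_pos: [0.6629, 0.1467, 0.2197]
orientation: [-3.132, 0.235, -0.002]
force: [-3.9, -0.5, 7.1]
opening: 0.0435
gripper_force: 19.9
```

```bash
python3 -m handwheel '[[0,0,0,0,0.3],[0,0,0,0,0.3],[0,0,0,0,0.3],[0,0,2,0,0.35],[0,0,5,0,0.35],[0,0,5,0,0.35],[-5,-1,0,0,0.35],[-5,-1,0,0,0.35],[-5,-1,0,-0.03,0.35],[-5,-1,0,-0.037,0.35]]'
python3 -m handwheel '[[-3.15,-0.2,0,0,0.35],[0,0,-3,0,0.35],[0,0,-3,0,0.35],[0,0,0,0,0.35],[0,0,0,0,0.35]]'
python3 chk.py r1 .431 .1043 -.217
python3 - <<'E'
import cv2,numpy as np; from h import *
s=read_camera('side')[:,:,::-1]; w=cv2.imread('pics/r1.png')
cv2.imwrite('pics/r1m.png',np.hstack([w[80:380,80:480],s[120:420,130:530]]))
E
```

```text
t: 15.62
tool_pos: [0.4611, 0.1062, 0.3393]
orientation: [-3.122, 0.342, -0.003]
force: [0.3, 0.1, 0.4]
opening: 0.06
gripper_force: 0.0
t: 16.25
tool_pos: [0.4316, 0.1046, 0.2796]
orientation: [-3.123, 0.34, -0.003]
force: [-0.4, -0.3, -0.2]
opening: 0.0603
gripper_force: 0.0
q [ 0.1222 -0.2061  2.0498 -0.      1.296   1.9102] pos [0.4316 0.1046 0.2796] ang -1.7879634176473331
```

View pics/r1m.png

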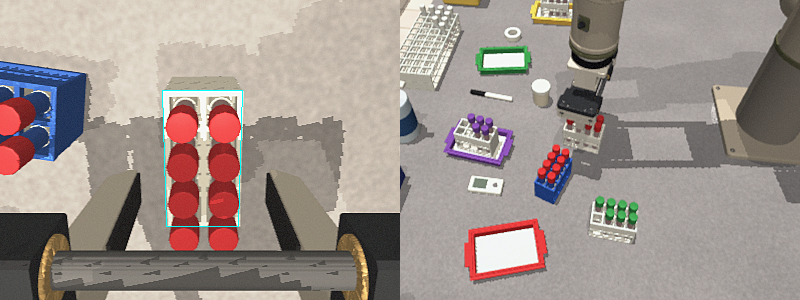

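The purple rack is in its tray, and the red rack at crop (203,160) sits between the fingers, clear of the decoy. Gripping red now.

```bash
python3 -m handwheel '[[0,0,-2.5,0,0.35],[0,0,-2.5,0,0.35],[0,0,-1.4,0,0.35],[0,0,0,0,0.35],[0,0,0,0,1],[0,0,0,0,1],[0,0,0,0,1],[0,0,0,0,1],[0,0,0,0,1]]' 20
python3 -m handwheel '[[0,0,2,0,1],[0,0,5.5,0,1],[0,0,5.5,0,1],[2,4,0,0,1],[2,4,0,0.17,1],[2,4,0,0.17,1],[2,4,0,0.17,1],[2,4,0,0,1],[2.6,4,0,0,1],[0,2.8,0,0,1]]'
python3 -m handwheel '[[0,0,0,0,1],[0,0,0,0,1],[0,0,-5,0,1],[0,0,-3,0,1],[0,0,-3,0,1],[0,0,-1,0,1],[0,0,-0.3,0,1],[0,0,-0.1,0,1],[0,0,0,0,1]]'
python3 -m handwheel '[[0,0,-0.1,0,1],[0,0,-0.1,0,1],[0,0,0,0,1]]'
```

```text
t: 17.48
tool_pos: [0.4316, 0.1046, 0.2148]
orientation: [-3.123, 0.34, -0.003]
force: [-1.0, 0.2, 7.0]
opening: 0.044
gripper_force: 20.0
t: 18.73
tool_pos: [0.5579, 0.3739, 0.3425]
orientation: [3.108, 0.458, -0.002]
force: [-1.0, -0.4, -2.5]
opening: 0.044
gripper_force: 20.0
t: 19.85
tool_pos: [0.5576, 0.3727, 0.2213]
orientation: [-3.107, -0.458, -0.003]
force: [-0.4, 0.3, -1.9]
opening: 0.0434
gripper_force: 20.0
t: 20.23
tool_pos: [0.5574, 0.3728, 0.2199]
orientation: [-3.107, -0.458, -0.003]
force: [-3.5, -2.7, 8.8]
opening: 0.0438
gripper_force: 20.0
```

```bash
python3 -m handwheel '[[0,0,0,0,0.3],[0,0,0,0,0.3],[0,0,0,0,0.3],[0,0,2,0,0.3],[0,0,5,0,0.3],[0,0,5,0,0.3],[-5,-1.75,0,0,0.3],[-5,-2,0,-0.125,0.3],[-5,-2,0,-0.124,0.3],[-4.25,-1,0,-0.124,0.3]]'
python3 -m handwheel '[[0,0,-3,0,0.3],[0,0,-3,0,0.3],[0,0,0,0,0.3],[0,0,0,0,0.3]]'
python3 chk.py g1 .3647 .305 -.08
python3 - <<'E'
import cv2,numpy as np; from h import *
s=read_camera('side')[:,:,::-1]; w=cv2.imread('pics/g1.png')
cv2.imwrite('pics/g1m.png',np.hstack([w[80:380,80:480],s[120:420,130:530]]))
E
```

```text
t: 21.48
tool_pos: [0.363, 0.3043, 0.3391]
orientation: [-3.138, 0.133, -0.002]
force: [0.4, -0.4, 0.7]
opening: 0.0654
gripper_force: 0.0
t: 21.98
tool_pos: [0.3651, 0.3053, 0.2795]
orientation: [-3.138, 0.126, -0.002]
force: [-0.2, -0.2, -0.1]
opening: 0.0651
gripper_force: 0.0
q [ 0.5888 -0.112   1.9664 -0.      1.2853  2.2398] pos [0.3651 0.3053 0.2795] ang -1.651072851425212
```

View pics/g1m.png

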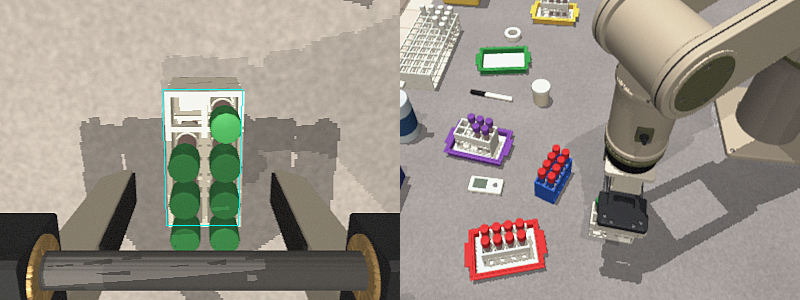

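The red rack is in its tray and the green fit is good. Gripping green and carrying it over.

```bash
python3 -m handwheel '[[0,0,-2.5,0,0.3],[0,0,-2.5,0,0.3],[0,0,-1.4,0,0.3],[0,0,0,0,0.3],[0,0,0,0,1],[0,0,0,0,1],[0,0,0,0,1],[0,0,0,0,1],[0,0,0,0,1]]' 20
python3 -m handwheel '[[0,0,2,0,1],[0,0,5.5,0,1],[0,0,5.5,0,1],[2,-3,0,0,1],[2.5,-3.5,0,0.13,1],[2.5,-3.5,0,0.13,1],[2.5,-3.5,0,0,1],[2.5,-3.5,0,0,1],[2.5,-3.5,0,0,1],[2.5,-3.5,0,0,1]]'
python3 -m handwheel '[[2.5,-3.5,0,0,1],[2.5,-3.5,0,0,1],[2.5,-3.5,0,0,1],[2.5,-4,0,0,1],[2.7,-5,0,0,1],[0,0,0,0,1],[0,0,0,0,1]]'
```

```text
t: 23.2
tool_pos: [0.3649, 0.3053, 0.2146]
orientation: [-3.138, 0.126, -0.002]
force: [-0.4, -0.6, 5.8]
opening: 0.0437
gripper_force: 20.0
t: 24.45
tool_pos: [0.535, 0.0638, 0.3433]
orientation: [-3.129, -0.282, 0.001]
force: [0.4, 0.5, -1.5]
opening: 0.044
gripper_force: 20.0
t: 25.32
tool_pos: [0.6613, -0.13, 0.3428]
orientation: [-3.128, -0.281, 0.002]
force: [-0.3, 0.1, -1.4]
opening: 0.044
gripper_force: 20.0
```

```bash
python3 -m handwheel '[[0,0,-5,0,1],[0,0,-3,0,1],[0,0,-3,0,1],[0,0,-1,0,1],[0,0,-0.3,0,1],[0,0,-0.1,0,1],[0,0,0,0,1]]'
python3 -m handwheel '[[0,0,-0.1,0,1],[0,0,-0.1,0,1],[0,0,0,0,1]]'
python3 -m handwheel '[[0,0,0,0,0.3],[0,0,0,0,0.3],[0,0,0,0,0.3],[0,0,2,0,0.3],[0,0,5,0,0.3],[0,0,5,0,0.3],[-5,0,3,0,0.3],[-5,0,3,0,0.3],[-5,0,0,0,0.3],[-5,0,0,0,0.3]]'
python3 - <<'E'
import cv2,numpy as np; from h import *
a=[read_camera(n)[:,:,::-1] for n in('scene','side')]
cv2.imwrite('pics/end.png',np.hstack([a[0][60:420,80:480],a[1][60:420,150:550]]))
E
```

```text
t: 26.2
tool_pos: [0.6621, -0.1301, 0.2213]
orientation: [3.128, 0.282, 0.003]
force: [0.3, -0.2, -1.8]
opening: 0.0444
gripper_force: 20.0
t: 26.58
tool_pos: [0.662, -0.1302, 0.2197]
orientation: [3.128, 0.282, 0.002]
force: [-4.4, 0.6, 7.7]
opening: 0.044
gripper_force: 20.0
t: 27.82
tool_pos: [0.4601, -0.1299, 0.4]
orientation: [3.127, 0.282, 0.005]
force: [-0.9, -0.2, 0.0]
opening: 0.0648
gripper_force: 0.0
```

View pics/end.png

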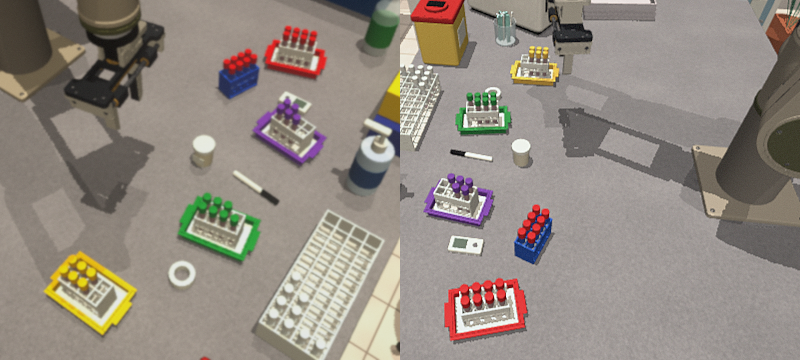

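All four racks stand inside their own trays. The pot at (204,150) and the logger at (295,102) have not moved, and the arm is clear of everything. Handing the job in.

```bash
python3 -m handwheel '[[0,0,0,0,0.3],[0,0,0,0,0.3],[0,0,0,0,0.3],[0,0,0,0,0.3]]'; python3 -c "
from plant import job
print(job.close_job())"
```

```text
t: 28.42
tool_pos: [0.462, -0.13, 0.3976]
orientation: [-3.129, -0.283, 0.001]
force: [0.2, 0.6, -0.4]
opening: 0.0647
gripper_force: 0.0
the job is handed in; nothing more can be done
None
```

All four racks stand in the trays of their own cap colour, with the pot and logger left where they were; I handed the job in at about 28 s, and the hand-in call returned no verdict.

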